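# Set and lock the nozzle height of a depositing stand

### The job

Set the filling nozzle of the depositing stand to the mould that stands under it: with the cam lever still open, push the sprung slide down until the ring foot sits on the mould's rim and the foot's gauge pins have risen level with the mark line, 6 mm up from where they hang. Then, still holding the slide down at that mark, fold the cam lever fully closed against the leg. Finish while still holding the slide, foot at the mark and lever shut, so that it can be checked; do not ram the foot to its stop, and leave the moulds and the other things where they stand.

Things in the scene. Friction and masses are not known exactly. Their poses are not given: they have to be found in the camera images.
- stand: Depositing stand of steel and aluminium, fixed to the worktop, 205 x 158 mm: two runners, a column at the back, and a collar (top 165 mm above the worktop) in which an upright square leg slides. Origin on the worktop below the leg's axis; x points to the column (away from the robot at yaw 0), y to the cam lever's side. The mould stands at x -55 mm, between the runners.
- slide (a joint): How far leg, carriage, nozzle and foot are pushed down, m: 0 = up (its spring returns it there if let go with the lever open), at most 0.058. Its spring resists with about 2 N at 0 and 5 N at 0.055. The foot meets the tart dish (33 mm high) at about 0.042, the fluted ring (28 mm) at about 0.047; the mark is 6 mm further.
- thumb (a point): Centre of the top of the thumb plate on the slide's head, where a fingertip pushes down: an aluminium plate 26 mm (stand x) by 50 mm (stand y), 6 mm thick, at stand y -44 to +6 mm; this point is at stand y -24 mm, 230 mm above the worktop when the slide is up, and sinks with it. One hand can do it all: one fingertip on this plate, the other finger outside the lever, then close.
- spine_top (a point): Top centre of the upright grip rib on the slide's head, 22 mm (stand x) by 10 mm (stand y, from -4 to +6 mm), 33 mm tall above the thumb plate; 263 mm above the worktop when the slide is up.
- cam_lever (a joint): Cam lever, rad: 0 = closed, upright along the leg against its stop; starts open at 0.3 to 0.42, leaning out to stand +y; stays where left. Hinge along stand x at stand y +20 mm, 152 mm above the worktop. Black paddle 17 mm wide, 6 mm thick, reaching 53 mm above the hinge; tip's outer face at stand y +25 mm when closed. The cam grips the leg in the last 0.25 rad.
- lever_tip (a point): Rounded tip of the cam lever, 48.5 mm from the hinge, 3 mm outward of the paddle's middle plane. About 4 N here moves the lever; a gripper that closes on lever and rib needs 9 to 20 N (the fingertip drags on the plate).
- foot (a joint): How far the sprung ring foot has been pushed up into the carriage, in m: 0 = hanging free, 0.006 = gauge pins level with the mark line, 0.014 = hard stop. Its spring gives about 2.5 N at first touch and 5 N at the mark.
- foot_ring (a point): Centre of the underside of the ring foot, a flat steel ring 90 mm outside, 48 mm inside, 5 mm thick, at stand x -55 mm; 75 mm above the worktop when slide and foot are free.
- pin_head (a point): Top of the head of the foot's right gauge pin (stand y -34 mm), which rises against the gauge plate as the foot is pushed in.
- mark (a point): The dark mark line on the small upright gauge plate on the carriage, 6 mm above the pin's head when the foot hangs free.
- tart_dish: Fluted aluminium tart dish, 83 mm across, 33 mm high; loose, origin under its centre. Stands either under the nozzle or about 0.18 m to the right of the stand.
- round_cutter: Fluted metal ring, 62 mm across, 28 mm high; loose, origin under its centre. Stands in the other of the two places.
- kitchen_timer: Wind-up kitchen timer, 68 mm across, 60 mm high, left of the stand; bystander.
- spice_jar_2: Spice jar, 47 mm across, 97 mm high, to the right behind the stand; bystander.
- dose_cup: Small clear cup, 50 mm across, 60 mm high, on the far right; bystander.
Not all that is in view belongs to the job. Leave any black or green look-alike of the round_cutter alone.

How it is judged:
On the way, in this order (a step that is already met when the one before it is completed fails the run):
1. the lever still open, the robot holds the slide down with the foot on the mould and at its mark (6 mm, give or take 3 mm) (value of joint cam_lever above 0.22 rad and value of joint foot between 0.003 and 0.009 m and contact force between slide and the fingers above 1 N and (contact force between foot and tart_dish above 1 N or contact force between foot and round_cutter above 1 N)), for 0.3 s.
2. the lever is closed while the robot still holds the slide at the mark (value of joint cam_lever below 0.08 rad and value of joint foot between 0.003 and 0.009 m and contact force between slide and the fingers above 1 N), for 0.2 s.
At the end, for the whole second after the job is handed in: Lever within 0.08 rad of closed, foot pushed in 3 to 9 mm (mark 6 mm) and pressing on the mould under it with over 1 N, slide at rest (under 10 mm/s), and the fingers still on the slide with over 1 N (all of step 2 and velocity of joint slide between -0.01 and 0.01 m/s and (contact force between foot and tart_dish above 1 N or contact force between foot and round_cutter above 1 N)); the arm keeps its last pose, push and grip.
It fails at once if the foot is rammed to its stop (pushed in over 13 mm) (value of joint foot above 0.013 m).
It fails at once if a mould is pushed away (over 15 mm) (distance of any of tart_dish, round_cutter from where it was at the start of the episode above 0.015 m).
It fails at once if a bystander is disturbed (over 20 mm) (distance of any of kitchen_timer, spice_jar_2, dose_cup from where it was at the start of the episode above 0.02 m).
It fails at once if the lever is closed while the foot is off the mould (value of joint cam_lever below 0.15 rad and value of joint foot below 0.001 m).
It also fails if it takes over 32 s, if anything falls off the work surface, if the arm or the gripper's body presses on something with over 40 N, if the wrist force passes 120 N, or if a joint passes its speed limit or range.

### The arm

A 7-joint arm with a two-finger parallel gripper is mounted at the origin on a cart in front of the work surface, level with it; the furniture and walls round the work are solid. World frame = base frame: x ahead of the robot, y to its left, z up, the work surface at z = 0. Lengths are in m, angles in rad, forces in N, time in s.
With the tool pointing down it reaches from about 0.425 to 1.025 m from the base axis. Payload 9.4 kg.
Tool frame: the origin (TCP) lies midway between the tips of the shut fingers; the grasp point (between the pads) lies 19 mm behind it; y points along the fingers, z is the direction in which the jaws open and shut, and the axes are right-handed (so a half turn about y gives the same grasp; the last joint's range is limited). The gripper opens to 85 mm and grips with 20 to 120 N. Pads are 22 mm wide; open, the fingers measure 114 mm over their backs; the gripper's body (76 mm by 85 mm) begins 54 mm behind the grasp point. The pads swing forward as they close: fully open they stand 13 mm farther back than shut.
Start: joints at [-1.408, 0.599, -0.003, 1.599, 0.002, 0.943, -0.08], TCP at [0.172, 0.704, 0.231] pointing down, gripper open.
Joint ranges: [-2.57, 2.57], [-0.35, 1.97], [-1.29, 1.29], [0.11, 2.56], [-1.05, 4.19], [0.11, 1.86], [-2.63, 2.63]. Speed limits (rad/s): [2.22, 2.22, 3.01, 3.01, 3.14, 3.14, 3.14].

### API

Orientations are given as a unit quaternion [x, y, z, w].
In Python, from workcell import status, optics, manip gives the robot as it stands. The module is installed in compiled form; this text tells all that it offers.
- The arm moves only by the tool servo_tool, never from a script. Its argument "motion" is text: rows parted by semicolons, each of 4 numbers parted by spaces: the shift along the tool's x, y, z in m, then the turn about the tool's y in degrees. In form: x y z yaw; .... A call has exactly 5 rows; each row shifts and turns the pose as measured when the row begins, along the tool's axes as they then stand; what a row does not reach is not made up. A row lasts 1/8 s, in which the tool goes at most 62.5 mm and 10.7 degrees, less where a joint would pass 70% of its speed; a pose out of reach is approached as far as the arm can. A call is refused whole if a number of a shift passes 0.0625 or a number of a turn 10.7, either way. A call with a gripper value outside its range is refused whole. "fingers" is the opening, from 0 (shut) to 1 (fully open), set as the call begins (left out, the last holds). The fingers move at their own pace and stop on an object; the grip force is fixed at half the most. Time passes only in rows, so rows that do not move let the fingers close, or fill a call up. It gives the time, the measured TCP pose, the force and the opening at its end, in the units of the state.
- status.sense(): the state, without advancing time (a new reading comes with each control period).
- optics.get_image(name): name is "scene" or "top" or "wrist"; returns the picture (384x512x3 uint8, red, green, blue); there is no depth.
- optics.camera_info(name): a dict with "vfov" (degrees; the focal length in pixels is half the picture's height over the tangent of half this angle, whatever the lens; pixels are square), "cx", "cy" (the principal point, pixels), "extrinsics" (4x4, takes a point from camera to world coordinates); the wrist camera has in their place "mount" (4x4, takes a point from camera to tool coordinates, whose origin is the TCP and whose axes are the tool frame's). Camera axes: x right, y down, z forward; pixel columns grow to the right and rows downward; lengths in m; the calibration is good to about 2 mm. The wrist camera is an equidistant fisheye: a pixel r from the principal point sees the ray r / f radians off the axis. A picture is of the moment at which its call begins: read the wrist's pose just before it. camera_info takes no time and is no camera call.
- manip.job_done(): hands the job in, once; it reports no verdict.
The state is a dict: "clock": time; "joint_positions": joint angles; "dq": joint speeds; "joint_efforts": joint torques, N m; "ee_pos": TCP position; "ee_rot": TCP orientation; "wrist_force": force on the tool from outside, world axes, zero at the start; "moment": the same for the moment, N m; "grip_width": finger opening in m.
Only numpy, scipy, OpenCV 4.12 (cv2) and the standard library are available. Lean on these libraries where they do the work, as an engineer would, in place of code of your own. Each camera call takes 0.05 s, during which the arm holds its last target.

## Working session

There is one attempt and no reset: what is moved stays moved. The work goes in short steps, Python scripts to look and compute and a tool call to move; the robot and the scene stay as the last step left them, time stands still between calls to the robot, and variables do not carry over. Pictures are saved under pics/ and viewed, and the job is handed in when it is done.

Besides the shell and the picture viewer there is one more tool, called as name(argument=value, ...) on one line, values as JSON. servo_tool: Moves the arm, as the interface text tells. Its arguments: {"type":"object","properties":{"motion":{"type":"string"},"fingers":{"type":"number"}},"required":["motion"]}

```bash
mkdir -p pics
python3 - <<'E'
from workcell import status, optics
import cv2, json, numpy as np
s=status.sense()
for k,v in s.items(): print(k,v)
for n in ("scene","top","wrist"):
    c=optics.camera_info(n); print(n,c)
    im=optics.get_image(n); cv2.imwrite(f"pics/{n}0.png",im[:,:,::-1])
E
```

```text
clock 0.0
joint_positions [-1.40769469  0.60014318 -0.00255333  1.60012353  0.00179886  0.94289888
 -0.07978599]
dq [-0.00014531 -0.00201943  0.00064352 -0.00129138  0.00023606  0.00108015
  0.00155068]
joint_efforts [ 6.00054009e-04 -7.76455307e+01  1.56502079e+00 -2.57996947e+01
  1.23939299e-02  9.04559536e-03  2.30636800e-05]
ee_pos [0.17209281 0.703796   0.23040603]
ee_rot [ 0.70258833 -0.0845695   0.08453353 -0.70147824]
wrist_force [ 0.59629687 -0.61852373 -0.03671996]
moment [-0.0215809  -0.00366268  0.01802097]
grip_width 0.08514615317428442
scene {'vfov': 57.86999530133923, 'cx': 261.9353168703682, 'cy': 188.25347794503043, 'extrinsics': array([[ 0.60428475, -0.33104529,  0.72474061, -0.19971662],
       [-0.7966468 , -0.23513997,  0.55683307, -0.63511319],
       [-0.01392148, -0.91384802, -0.40581767,  0.61169701],
       [ 0.        ,  0.        ,  0.        ,  1.        ]])}
top {'vfov': 50.941518384224004, 'cx': 255.03111382811738, 'cy': 191.03367816882422, 'extrinsics': array([[-8.64658813e-04, -9.88935501e-01,  1.48343613e-01,
         3.73346270e-01],
       [-9.99979168e-01,  1.80397433e-03,  6.19759380e-03,
        -6.85443574e-02],
       [-6.39662860e-03, -1.48335164e-01, -9.88916459e-01,
         1.54552799e+00],
       [ 0.00000000e+00,  0.00000000e+00,  0.00000000e+00,
         1.00000000e+00]])}
wrist {'vfov': 65.70646984690485, 'cx': 261.2043425302216, 'cy': 191.07811051385784, 'mount': array([[ 6.75303707e-04,  9.49004766e-01,  3.15261001e-01,
        -8.17438954e-02],
       [ 8.33963295e-04, -3.15261498e-01,  9.49004474e-01,
        -1.42916907e-01],
       [ 9.99999424e-01, -3.77950136e-04, -1.00433240e-03,
        -5.48900877e-05],
       [ 0.00000000e+00,  0.00000000e+00,  0.00000000e+00,
         1.00000000e+00]])}
```

View pics/scene0.png

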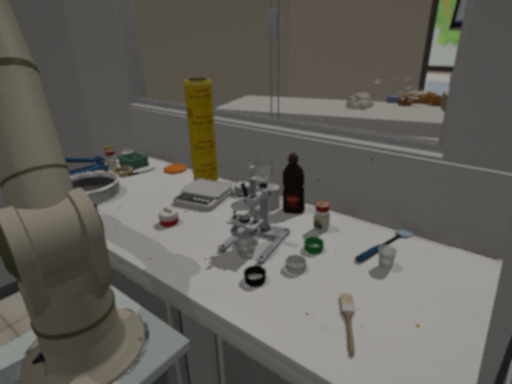

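View pics/top0.png

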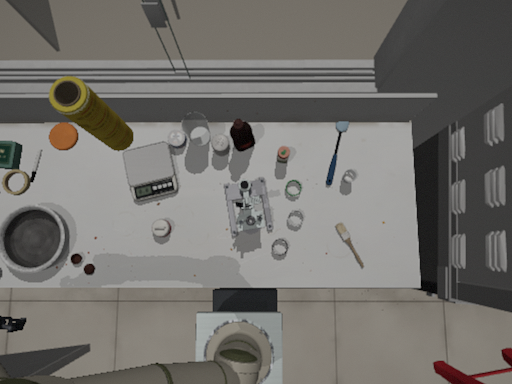

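View pics/wrist0.png

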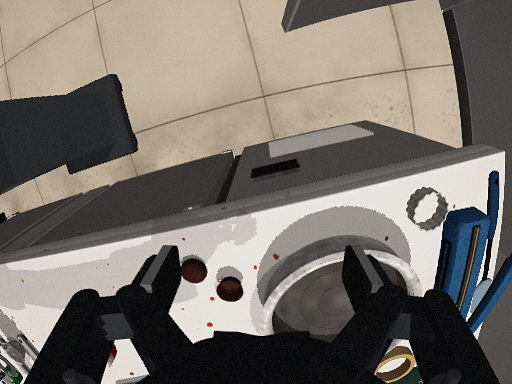

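The stand is in the top view at about (248,205) and in the scene view at about (255,220). Ring-like things beside it in the top view are at (293,188), green; (295,219), metal; and (280,248), black. I'll zoom in on them.

Run:
```python
import cv2
a=cv2.imread("pics/top0.png")[165:265,205:320]
cv2.imwrite("pics/top0c.png",cv2.resize(a,None,fx=6,fy=6,interpolation=cv2.INTER_CUBIC)[:600,:800])
a=cv2.imread("pics/scene0.png")[150:290,205:345]
cv2.imwrite("pics/scene0c.png",cv2.resize(a,(600,600),interpolation=cv2.INTER_CUBIC))
```

```text
(no output)
```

View pics/top0c.png

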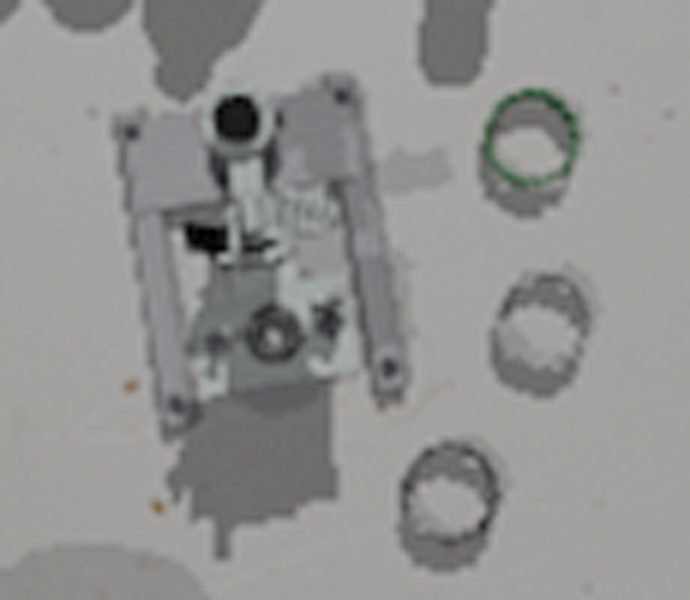

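View pics/scene0c.png

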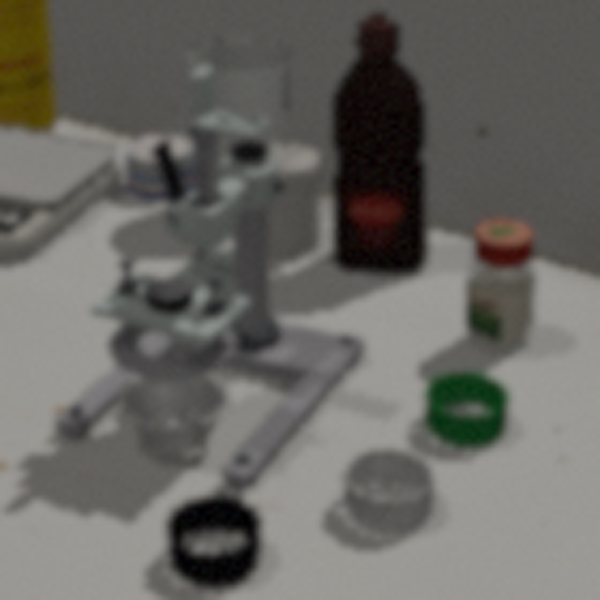

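The candidates in the top view are the green ring (293,188), the plain metal ring (295,219) and the black ring (280,248). There is also the clear mould under the nozzle, at about (245,245) in the scene view. The metal ring is about 16 px across, which is 62 mm, so it is the cutter. The wide dish under the nozzle is therefore the tart dish, with touch at about 0.042 and the mark at about 0.048. Next I'll measure the stand pose.

```bash
cat > h.py <<'E'
import numpy as np, cv2
from scipy.spatial.transform import Rotation as R
from workcell import status, optics
def ray(n,u,v,pose=None):
    c=optics.camera_info(n); f=192/np.tan(np.radians(c['vfov']/2))
    d=np.array([u-c['cx'],v-c['cy']])
    if n=='wrist':
        r=np.hypot(*d); t=r/f; d3=np.r_[d/r*np.sin(t),np.cos(t)]
        T=pose@c['mount']
    else:
        d3=np.r_[d/f,1]; T=c['extrinsics']
    return T[:3,3],T[:3,:3]@d3
def atz(n,u,v,z,pose=None):
    o,d=ray(n,u,v,pose); return o+d*(z-o[2])/d[2]
def proj(n,P,pose=None):
    c=optics.camera_info(n); f=192/np.tan(np.radians(c['vfov']/2))
    T=c['extrinsics'] if n!='wrist' else pose@c['mount']
    p=np.linalg.inv(T)@np.r_[P,1]
    if n=='wrist':
        r=np.hypot(p[0],p[1]); t=np.arctan2(r,p[2]); q=p[:2]/r*t*f
    else: q=p[:2]/p[2]*f
    return q+[c['cx'],c['cy']]
def pose(s=None):
    s=s or status.sense(); T=np.eye(4); T[:3,:3]=R.from_quat(s['ee_rot']).as_matrix(); T[:3,3]=s['ee_pos']; return T
def stand(o,yaw):
    T=np.eye(4); T[:3,:3]=R.from_euler('z',yaw).as_matrix(); T[:3,3]=[o[0],o[1],0]; return T
E
python3 - <<'E'
from h import *
T=pose(); print(T.round(3))
for nm,(u,v),z in [('LF',(177,405),.014),('RF',(388,368),.014),('LB',(131,131),.02),('RB',(342,95),.02),('cutter',(541,318),.028),('spine',(255,238),.263),('paddle',(207,237),.2),('noz',(273,333),.1),('column',(237,118),.2)]:
    print(nm,atz('top',205+u/6,165+v/6,z).round(4))
E
```

```text
[[ 0.971 -0.     0.237  0.172]
 [-0.237 -0.001  0.971  0.704]
 [ 0.    -1.    -0.001  0.231]
 [ 0.     0.     0.     1.   ]]
LF [0.4445 0.0189 0.014 ]
RF [ 0.4676 -0.1143  0.014 ]
LB [0.6187 0.0491 0.02  ]
RB [ 0.6418 -0.0858  0.02  ]
cutter [ 0.498  -0.2101  0.028 ]
spine [ 0.5216 -0.0364  0.263 ]
paddle [ 0.5295 -0.0079  0.2   ]
noz [ 0.4833 -0.0431  0.1   ]
column [ 0.597  -0.0245  0.2   ]
```

```bash
cat >> h.py <<'E'
def rows(dws,yaws,yaw0=None):
    # dws: list of 5 world shifts; yaws: tool-y turns deg -> print rows
    T=pose(); Rm=T[:3,:3]; out=[]
    for d,y in zip(dws,yaws):
        t=Rm.T@np.array(d); out.append("%.4f %.4f %.4f %.1f"%(*t,y)); Rm=Rm@R.from_euler('y',y,degrees=True).as_matrix()
    print("; ".join(out))
E
python3 - <<'E'
from h import *
rows([(.035,-.045,.025)]*5,[-4.7]*5)
E
```

```text
0.0447 -0.0250 -0.0354 -4.7; 0.0416 -0.0250 -0.0390 -4.7; 0.0383 -0.0250 -0.0423 -4.7; 0.0347 -0.0250 -0.0453 -4.7; 0.0309 -0.0250 -0.0479 -4.7
```

servo_tool(motion="0.045 -0.025 -0.035 -4.7; 0.0415 -0.025 -0.039 -4.7; 0.038 -0.025 -0.042 -4.7; 0.0345 -0.025 -0.045 -4.7; 0.031 -0.025 -0.048 -4.7", fingers=1)

```text
clock: 0.78
ee_pos: [0.3468, 0.4796, 0.3532]
ee_rot: [0.706, 0.066, -0.069, -0.701]
wrist_force: [-0.4, 0.1, 0.7]
grip_width: 0.0854
```

servo_tool(motion="0.004 0 -0.062 0; 0.004 0 -0.062 0; 0.004 0 -0.062 0; 0.004 0 -0.062 0; 0.004 0 -0.062 0.5")

```text
clock: 1.4
ee_pos: [0.4269, 0.1775, 0.3564]
ee_rot: [0.706, 0.064, -0.064, -0.703]
wrist_force: [1.2, 0.2, 0.9]
grip_width: 0.0851
```

servo_tool(motion="0.004 0 -0.055 0; 0.004 0 -0.055 0; 0.004 0 -0.055 0; 0.004 0 -0.055 0; 0 0 0 0")

```text
clock: 2.02
ee_pos: [0.4827, -0.0482, 0.3578]
ee_rot: [0.706, 0.062, -0.061, -0.703]
wrist_force: [-0.2, 1.1, 0.8]
grip_width: 0.0856
```

Run:
```python
from h import *
s=status.sense(); np.save('p1.npy',pose(s)); im=optics.get_image('wrist'); cv2.imwrite('pics/w1.png',im[:,:,::-1])
print(s['clock'],pose(s).round(4), s['wrist_force'])
im=optics.get_image('scene'); cv2.imwrite('pics/s1.png',cv2.resize(im[120:300,170:370,::-1],None,fx=3,fy=3,interpolation=cv2.INTER_CUBIC))
```

```text
2.025 [[ 0.9849  0.0021 -0.1733  0.4827]
 [ 0.1733 -0.0044  0.9849 -0.0482]
 [ 0.0013 -1.     -0.0047  0.3578]
 [ 0.      0.      0.      1.    ]] [-0.21243081  1.06864343  0.75166779]
```

View pics/w1.png

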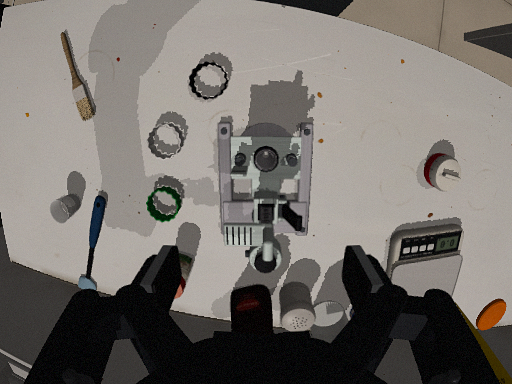

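View pics/s1.png

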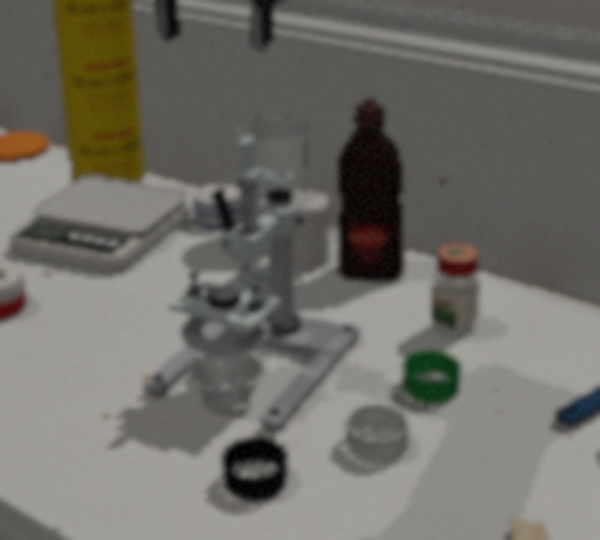

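Run:
```python
import cv2
a=cv2.imread("pics/w1.png")[115:280,205:325]
cv2.imwrite("pics/w1c.png",cv2.resize(a,None,fx=3.6,fy=3.6,interpolation=cv2.INTER_CUBIC))
```

```text
(no output)
```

View pics/w1c.png

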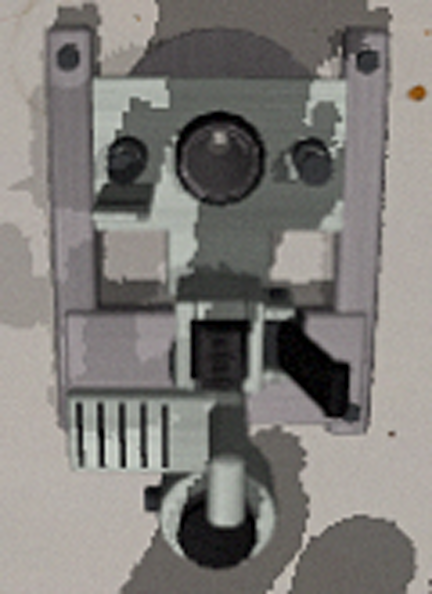

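Run:
```python
from h import *
T=np.load('p1.npy'); yaw=np.radians(9.8)
Rz=stand((0,0),yaw)[:3,:3]
w=lambda u,v:(205+u/3.6,115+v/3.6)
for nm,(u,v),z,off in [('plateNL',(69,393),.230,(-.013,-.044,0)),('plateFL',(69,469),.230,(.013,-.044,0)),
  ('screwL',(366,59),.014,None),('screwR',(68,57),.014,None),('pinR',(127,158),.13,(-.055,-.034,0)),('pinL',(313,160),.13,(-.055,.034,0)),
  ('noz',(220,158),.14,(-.055,0,0))]:
    P=atz('wrist',*w(u,v),z,T)
    print(nm,P.round(4), None if off is None else (P-Rz@np.array(off)).round(4))
# predicted outline
o=(.53,-.035)
```

```text
plateNL [ 0.5321 -0.0781  0.23  ] [ 0.5374 -0.0325  0.23  ]
plateFL [ 0.5562 -0.0751  0.23  ] [ 0.5359 -0.0339  0.23  ]
screwL [0.4468 0.0197 0.014 ] None
screwR [ 0.4698 -0.1147  0.014 ] None
pinR [ 0.4859 -0.076   0.13  ] [ 0.5343 -0.0331  0.13  ]
pinL [ 0.4751 -0.0109  0.13  ] [ 0.5351 -0.035   0.13  ]
noz [ 0.4782 -0.044   0.14  ] [ 0.5323 -0.0346  0.14  ]
```

Run:
```python
from h import *
T=np.load('p1.npy'); S=stand((.536,-.034),np.radians(9.8))
a=cv2.imread("pics/w1.png")
k=5; im=cv2.resize(a[205:265,215:315],None,fx=8,fy=8,interpolation=cv2.INTER_CUBIC)
def pt(p,col):
    q=proj('wrist',(S@np.r_[p,1])[:3],T); q=(q+.5-[215,205])*8-.5
    cv2.circle(im,tuple(np.int32(q)),3,col,-1)
for x in(-.013,.013):
  for y in(-.044,.006): pt((x,y,.23),(0,0,255))
for x in(-.011,.011):
  for y in(-.004,.006): pt((x,y,.263),(255,0,0))
for th,c in((.3,(0,255,0)),(.36,(0,255,255)),(.42,(255,0,255))):
  for x in(-.0085,.0085):
    for off in (-.003,.003):
      pt((x,.02+.053*np.sin(th)+off*np.cos(th),.152+.053*np.cos(th)-off*np.sin(th)),c)
cv2.imwrite("pics/w1o.png",im[:600,:800])
```

```text
(no output)
```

View pics/w1o.png

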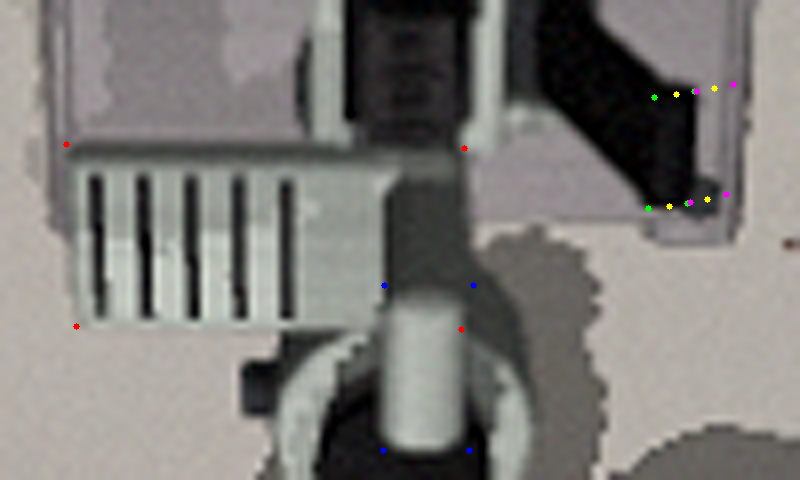

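The overlay fits: the stand origin is at about (0.536, -0.034) with yaw 9.8°, the rib and plate match, and the lever is open about 0.31 rad with its tip at (697,190) in the crop. Next is a hover over the head with the fingers pre-set to about 54 mm. One finger goes over the plate and the other outside the lever.

servo_tool(motion="0.012 0.01 0.005 0; 0.012 0.015 0.005 0; 0.012 0.015 0.005 0; 0.012 0.015 0.005 0; 0.007 0.01 0.0035 0", fingers=0.635)

```text
clock: 2.75
ee_pos: [0.5353, -0.0038, 0.2872]
ee_rot: [0.705, 0.066, -0.066, -0.703]
wrist_force: [-0.4, -0.3, -0.5]
grip_width: 0.054
```

```bash
cat >> h.py <<'E'
S=stand((.536,-.034),np.radians(9.8))
def rep():
    s=status.sense(); T=pose(s); q=np.linalg.inv(S)@np.r_[s['ee_pos'],1]
    print('t',round(s['clock'],2),'stand',(q[:3]*1000).round(1),'F(stand)',(S[:3,:3].T@s['wrist_force']).round(2),'w',round(s['grip_width']*1000,1),'yaw',np.degrees(np.arctan2(T[1,0],T[0,0])).round(2),'ydir',(S[:3,:3].T@T[:3,1]).round(4))
    return s,T
E
python3 - <<'E'
from h import *
s,T=rep(); np.save('p2.npy',T)
im=optics.get_image('wrist'); cv2.imwrite('pics/w2.png',im[:,:,::-1])
im=optics.get_image('scene'); cv2.imwrite('pics/s2.png',cv2.resize(im[120:270,180:380,::-1],None,fx=4,fy=4,interpolation=cv2.INTER_CUBIC))
rep()
E
```

```text
t 2.75 stand [  4.4  29.9 287.2] F(stand) [-0.42 -0.24 -0.46] w 54.0 yaw 10.73 ydir [ 1.0e-04 -1.6e-03 -1.0e+00]
t 2.85 stand [  4.   29.9 287.1] F(stand) [-0.03 -0.37  0.26] w 54.1 yaw 10.75 ydir [-0.001  -0.0015 -1.    ]
```

View pics/w2.png

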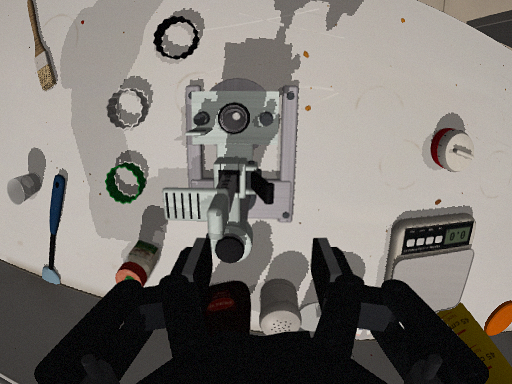

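View pics/s2.png

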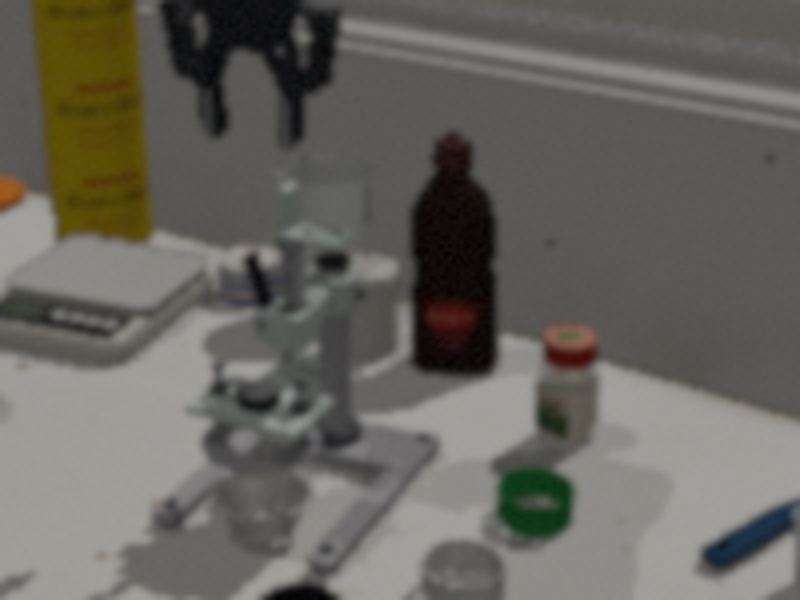

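servo_tool(motion="-0.002 0 -0.005 0.5; -0.002 0.005 -0.004 0.4; 0 0.005 -0.002 0; 0 0 0 0; 0 0 0 0")

```text
clock: 3.48
ee_pos: [0.5324, -0.0179, 0.2779]
ee_rot: [0.705, 0.06, -0.059, -0.704]
wrist_force: [0.1, -0.6, 0.1]
grip_width: 0.0544
```

Run:
```python
from h import *
s,T=rep(); np.save('p3.npy',T)
im=optics.get_image('wrist'); cv2.imwrite('pics/w3.png',im[:,:,::-1])
a=im[60:330,110:410,::-1]; 
im=cv2.resize(np.ascontiguousarray(a),None,fx=2.2,fy=2.2,interpolation=cv2.INTER_CUBIC)
def pt(p,col):
    q=proj('wrist',(S@np.r_[p,1])[:3],T); q=(q+.5-[110,60])*2.2-.5
    cv2.circle(im,tuple(np.int32(q)),2,col,-1)
for x in(-.013,.013):
  for y in(-.044,.006): pt((x,y,.23),(0,0,255))
for x in(-.011,.011):
  for y in(-.004,.006): pt((x,y,.263),(255,0,0))
for th,c in((.3,(0,255,0)),(.36,(0,255,255)),(.42,(255,0,255))):
  for x in(-.0085,.0085):
    for off in (-.003,.003):
      pt((x,.02+.053*np.sin(th)+off*np.cos(th),.152+.053*np.cos(th)-off*np.sin(th)),c)
# expected inner finger edges at tip
for sg in(-1,1):
  for x in(-.011,.011):
    p=T@np.array([x,-.004,sg*.027,1]); q=proj('wrist',p[:3],T); q=(q+.5-[110,60])*2.2-.5
    cv2.circle(im,tuple(np.int32(q)),2,(255,255,0),-1)
cv2.imwrite('pics/w3o.png',im)
rep()
```

```text
t 3.48 stand [ -0.8  16.5 277.9] F(stand) [-0.02 -0.57  0.1 ] w 54.4 yaw 9.64 ydir [ 0.001 -0.002 -1.   ]
t 3.52 stand [ -0.8  16.5 277.9] F(stand) [-0.67 -0.22  0.1 ] w 54.1 yaw 9.64 ydir [ 9.e-04 -2.e-03 -1.e+00]
```

View pics/w3o.png

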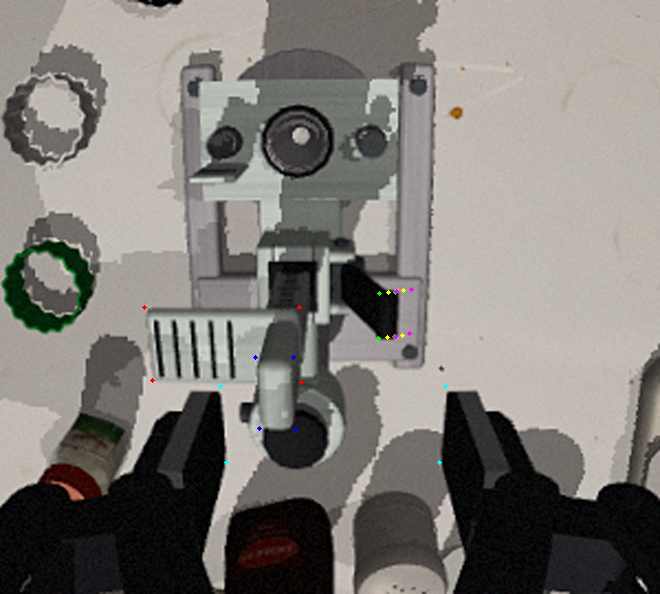

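servo_tool(motion="0.001 0 0.002 0; 0 0.002 0.0015 0; 0 0.01 0 0; 0 0.01 0 0; 0 0 0 0")

```text
clock: 4.15
ee_pos: [0.5328, -0.0135, 0.2542]
ee_rot: [0.705, 0.06, -0.059, -0.704]
wrist_force: [-0.6, 0.3, -0.2]
grip_width: 0.0544
```

```bash
sed -i 's/^S=.*/S=stand((.536,-.033),np.radians(9.8))/' h.py
python3 - <<'E'
from h import *
rep()
E
```

```text
t 4.15 stand [1.000e-01 1.980e+01 2.542e+02] F(stand) [-0.49  0.43 -0.23] w 54.4 yaw 9.69 ydir [ 7.0e-04 -1.8e-03 -1.0e+00]
```

servo_tool(motion="0 0.008 0 0; 0 0.007 0 0; 0 0.003 0 0; 0 0.001 0 0; 0 0 0 0")

```text
clock: 4.78
ee_pos: [0.5328, -0.0137, 0.2337]
ee_rot: [0.705, 0.06, -0.059, -0.704]
wrist_force: [0.3, -1.0, -0.4]
grip_width: 0.0544
```

Run:
```python
from h import *
s,T=rep(); 
im=optics.get_image('wrist'); cv2.imwrite('pics/w4.png',cv2.resize(im[100:330,130:390,::-1],None,fx=2.5,fy=2.5,interpolation=cv2.INTER_CUBIC))
```

```text
t 4.78 stand [2.000e-01 1.960e+01 2.337e+02] F(stand) [ 0.13 -0.99 -0.45] w 54.4 yaw 9.67 ydir [ 4.0e-04 -1.9e-03 -1.0e+00]
```

View pics/w4.png

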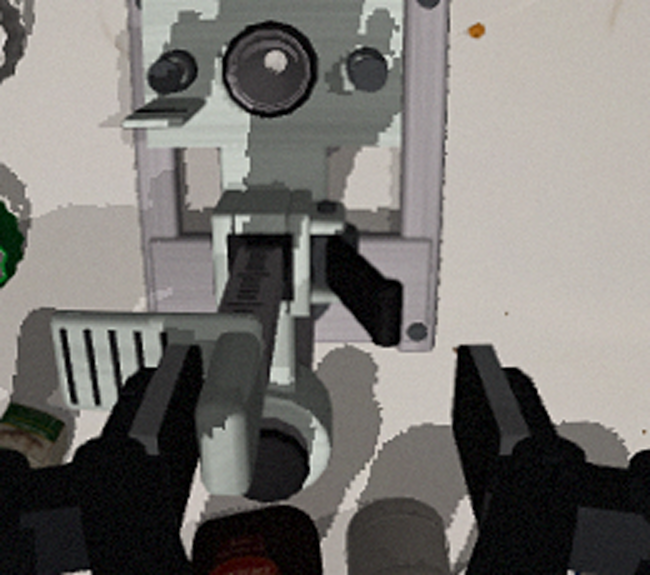

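Finger A is just left of the rib, with its inner edge at (200,350), and over the plate. Finger B at (460,350) is well outside the lever tip at (400,300). Now I'll go down to contact.

servo_tool(motion="0 0.004 0 0; 0 0.004 0 0; 0 0.003 0 0; 0 0.002 0 0; 0 0 0 0")

```text
clock: 5.45
ee_pos: [0.5332, -0.0137, 0.2205]
ee_rot: [0.705, 0.06, -0.059, -0.704]
wrist_force: [-0.3, -0.2, 1.0]
grip_width: 0.0544
```

Run:
```python
from h import *
rep()
```

```text
t 5.45 stand [  0.5  19.5 220.5] F(stand) [-0.37 -0.14  0.98] w 54.4 yaw 9.68 ydir [ 0.0016 -0.0019 -1.    ]
```

servo_tool(motion="0 0.005 0 0; 0 0.005 0 0; 0 0.005 0 0; 0 0.004 0 0; 0 0 0 0")

```text
clock: 6.08
ee_pos: [0.5332, -0.0137, 0.2002]
ee_rot: [0.705, 0.06, -0.059, -0.704]
wrist_force: [-0.3, -0.7, 3.2]
grip_width: 0.0543
```

Run:
```python
from h import *
rep()
im=optics.get_image('wrist'); cv2.imwrite('pics/w5.png',cv2.resize(im[60:330,120:390,::-1],None,fx=2.2,fy=2.2,interpolation=cv2.INTER_CUBIC))
im=optics.get_image('scene'); cv2.imwrite('pics/s5.png',cv2.resize(im[140:270,190:340,::-1],None,fx=4.6,fy=4.6,interpolation=cv2.INTER_CUBIC))
rep()
```

```text
t 6.08 stand [  0.6  19.5 200.2] F(stand) [-0.4  -0.62  3.2 ] w 54.3 yaw 9.68 ydir [ 0.0017 -0.0019 -1.    ]
t 6.17 stand [  0.6  19.5 200.5] F(stand) [-1.34 -0.22  3.19] w 54.3 yaw 9.67 ydir [ 0.0018 -0.0018 -1.    ]
```

View pics/w5.png

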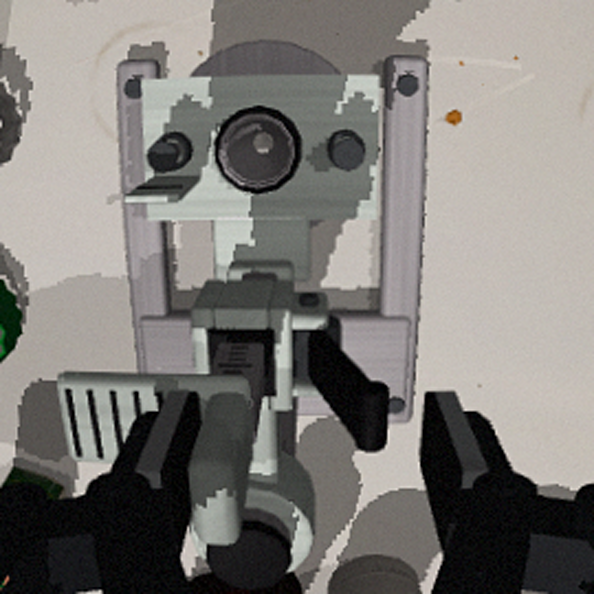

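View pics/s5.png

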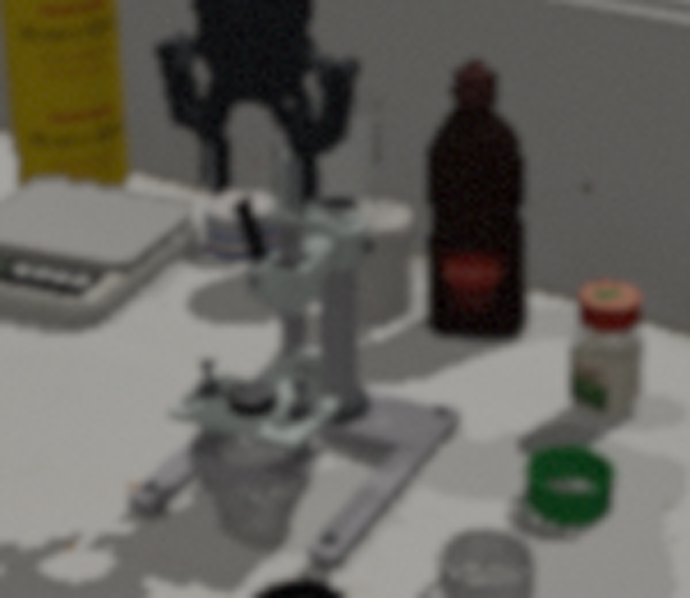

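servo_tool(motion="0 0.004 0 0; 0 0.004 0 0; 0 0.003 0 0; 0 0.002 0 0; 0 0 0 0")

```text
clock: 6.8
ee_pos: [0.5333, -0.0137, 0.1868]
ee_rot: [0.705, 0.06, -0.059, -0.704]
wrist_force: [-1.1, 0.9, 3.1]
grip_width: 0.0541
```

Run:
```python
from h import *
rep()
```

```text
t 6.8 stand [  0.6  19.5 186.8] F(stand) [-0.92  1.07  3.08] w 54.1 yaw 9.67 ydir [ 0.0021 -0.0017 -1.    ]
```

servo_tool(motion="0 0.001 0 0; 0 0.001 0 0; 0 0.001 0 0; 0 0 0 0; 0 0 0 0")

```text
clock: 7.42
ee_pos: [0.5333, -0.0137, 0.1841]
ee_rot: [0.705, 0.061, -0.059, -0.704]
wrist_force: [-1.7, -0.1, 6.4]
grip_width: 0.0542
```

Run:
```python
from h import *
rep()
```

```text
t 7.42 stand [  0.6  19.5 184.1] F(stand) [-1.71  0.21  6.43] w 54.2 yaw 9.67 ydir [ 0.0025 -0.0017 -1.    ]
```

servo_tool(motion="0 0.002 0 0; 0 0.0015 0 0; 0 0.001 0 0; 0 0 0 0; 0 0 0 0")

```text
clock: 8.05
ee_pos: [0.5333, -0.0137, 0.1808]
ee_rot: [0.705, 0.061, -0.058, -0.704]
wrist_force: [-1.9, 1.2, 8.5]
grip_width: 0.0544
```

Run:
```python
from h import *
F=[]
s,T=rep()
im=optics.get_image('wrist'); cv2.imwrite('pics/w6f.png',im[:,:,::-1]); cv2.imwrite('pics/w6.png',cv2.resize(im[60:330,120:390,::-1],None,fx=2.2,fy=2.2,interpolation=cv2.INTER_CUBIC))
rep()
im=optics.get_image('scene'); cv2.imwrite('pics/s6.png',cv2.resize(im[160:270,200:320,::-1],None,fx=5,fy=5,interpolation=cv2.INTER_CUBIC))
rep()
```

```text
t 8.05 stand [  0.6  19.5 180.8] F(stand) [-1.67  1.46  8.48] w 54.4 yaw 9.65 ydir [ 0.0035 -0.0014 -1.    ]
t 8.1 stand [  0.6  19.5 180.9] F(stand) [-1.87  0.21  8.56] w 54.4 yaw 9.65 ydir [ 0.0036 -0.0014 -1.    ]
t 8.15 stand [  0.6  19.5 180.8] F(stand) [-2.27  0.39  8.15] w 54.2 yaw 9.65 ydir [ 0.0035 -0.0014 -1.    ]
```

View pics/w6.png

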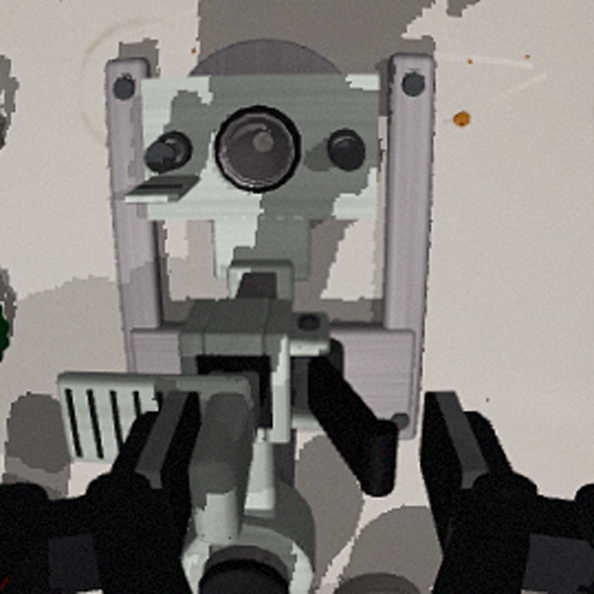

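View pics/s6.png

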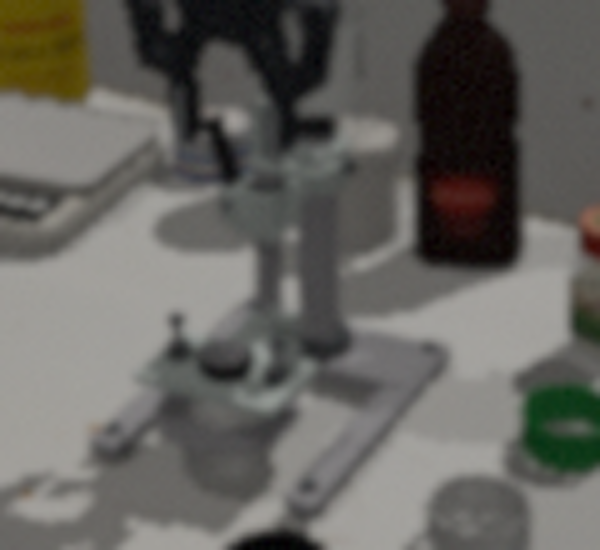

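Force of about 8.5 N fits a foot travel of about 3.3 mm. I'll push the last 2.5 mm or so.

servo_tool(motion="0 0.0015 0 0; 0 0.001 0 0; 0 0 0 0; 0 0 0 0; 0 0 0 0")

```text
clock: 8.78
ee_pos: [0.5333, -0.0137, 0.1799]
ee_rot: [0.705, 0.061, -0.058, -0.704]
wrist_force: [-3.1, -0.2, 7.7]
grip_width: 0.0543
```

Run:
```python
from h import *
s,T=rep()
im=optics.get_image('wrist'); cv2.imwrite('pics/w7f.png',im[:,:,::-1])
b=cv2.imread('pics/w6f.png'); a=cv2.imread('pics/w5.png')
c=[cv2.resize(x[105:160,170:290],None,fx=5.5,fy=5.5,interpolation=cv2.INTER_CUBIC) for x in (b,np.ascontiguousarray(im[:,:,::-1]))]
cv2.imwrite('pics/w7c.png',np.vstack(c)[:600])
a=cv2.resize(a,(270,270),interpolation=cv2.INTER_AREA)[45:100,50:170]
cv2.imwrite('pics/w5c.png',cv2.resize(a,None,fx=5.5,fy=5.5,interpolation=cv2.INTER_CUBIC))
rep()
```

```text
t 8.78 stand [  0.6  19.5 179.9] F(stand) [-3.09  0.37  7.68] w 54.3 yaw 9.63 ydir [ 0.0048 -0.0011 -1.    ]
t 8.82 stand [  0.7  19.5 179.9] F(stand) [-2.28  1.43  8.51] w 54.0 yaw 9.64 ydir [ 0.0049 -0.0011 -1.    ]
```

View pics/w7c.png

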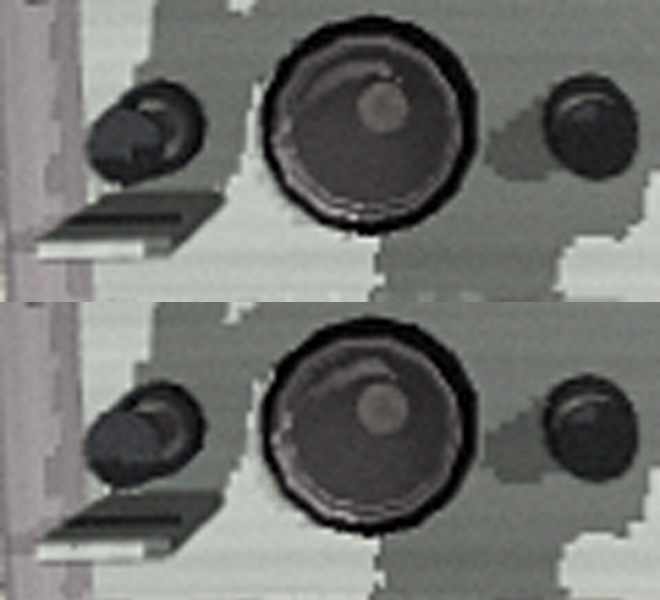

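View pics/w5c.png

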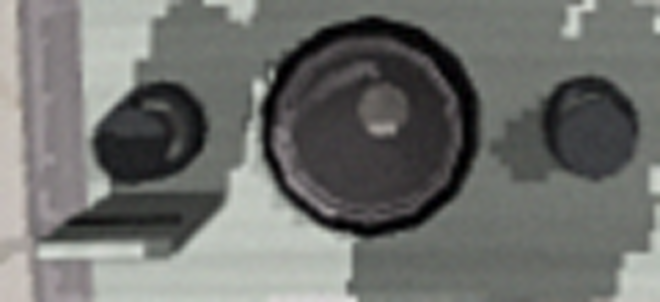

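Run:
```python
from h import *
s,T=rep()
for z in (.07,.085,.10):
    a=proj('wrist',(S@[-.055,-.034,z,1])[:3],T); b=proj('wrist',(S@[-.055,-.034,z+.006,1])[:3],T)
    print(z,((a-[170,105])*5.5).round(1),((b-[170,105])*5.5).round(1))
# measure blob shift by template matching pin head between w5-like and w7 : stored full frames w6f,w7f
```

```text
t 8.82 stand [  0.7  19.5 179.9] F(stand) [-2.28  1.43  8.51] w 54.0 yaw 9.64 ydir [ 0.0049 -0.0011 -1.    ]
0.07 [159.2 120.3] [151.2 124.7]
0.085 [138.4 131.7] [129.5 136.6]
0.1 [115.2 144.5] [105.  150.2]
```

servo_tool(motion="0 0.0015 0 0; 0 0.0005 0 0; 0 0 0 0; 0 0 -0.001 0; 0 0 -0.001 0")

```text
clock: 9.45
ee_pos: [0.5333, -0.0139, 0.1794]
ee_rot: [-0.704, -0.062, 0.058, 0.705]
wrist_force: [-2.9, 4.1, 8.3]
grip_width: 0.0544
```

Run:
```python
from h import *
s,T=rep()
im=optics.get_image('wrist'); cv2.imwrite('pics/w8f.png',im[:,:,::-1])
g=lambda p: cv2.cvtColor(cv2.imread(p),cv2.COLOR_BGR2GRAY).astype(np.float32)
a5=cv2.resize(g('pics/w5.png'),(270,270),interpolation=cv2.INTER_AREA)
full=np.zeros((384,512),np.float32); full[60:330,120:390]=a5
def shift(a,b,box):
    y0,y1,x0,x1=box; t=a[y0:y1,x0:x1]
    k=8; t=cv2.resize(t,None,fx=k,fy=k,interpolation=cv2.INTER_CUBIC); m=5
    r=cv2.resize(b[y0-m:y1+m,x0-m:x1+m],None,fx=k,fy=k,interpolation=cv2.INTER_CUBIC)
    q=cv2.matchTemplate(r,t,cv2.TM_CCOEFF_NORMED); _,v,_,l=cv2.minMaxLoc(q); return ((np.array(l)/k-m)*5.5).round(1),round(v,2)
for n in ('w6f','w7f','w8f'):
    b=g(f'pics/{n}.png')
    print(n,'pinhead',shift(full,b,(117,140,184,200)),'pin2',shift(full,b,(117,140,266,289)),'plate',shift(full,b,(138,153,176,213)),'noz',shift(full,b,(105,150,215,260)))
rep()
```

```text
t 9.45 stand [  0.6  19.3 179.4] F(stand) [-2.2   4.5   8.27] w 54.4 yaw 9.69 ydir [ 0.0056  0.0013 -1.    ]
w6f pinhead (array([-4.1,  0.7]), 0.95) pin2 (array([0.7, 0. ]), 0.94) plate (array([-0.7, -0.7]), 0.98) noz (array([-0.7, -1.4]), 0.96)
w7f pinhead (array([-5.5,  0.7]), 0.94) pin2 (array([ 0.7, -0.7]), 0.93) plate (array([-1.4, -1.4]), 0.98) noz (array([-0.7, -2.8]), 0.96)
w8f pinhead (array([-6.9,  0.7]), 0.93) pin2 (array([ 0.7, -0.7]), 0.92) plate (array([-2.8, -1.4]), 0.97) noz (array([-1.4, -2.8]), 0.96)
t 9.5 stand [  0.6  19.3 179.4] F(stand) [-2.53  5.23  8.2 ] w 54.4 yaw 9.69 ydir [ 0.0056  0.0014 -1.    ]
```

servo_tool(motion="0 0.002 0 0; 0 0.002 0 0; 0 0 0 0; 0 0 0 0; 0 0 0 0")

```text
clock: 10.12
ee_pos: [0.5333, -0.0137, 0.1772]
ee_rot: [-0.704, -0.062, 0.057, 0.705]
wrist_force: [-2.5, 0.5, 9.0]
grip_width: 0.0544
```

Run:
```python
from h import *
s,T=rep()
im=optics.get_image('wrist'); cv2.imwrite('pics/w9f.png',im[:,:,::-1])
rep()
im=optics.get_image('wrist'); 
rep()
```

```text
t 10.12 stand [  0.7  19.5 177.2] F(stand) [-2.42  0.94  8.97] w 54.4 yaw 9.69 ydir [ 0.007   0.0018 -1.    ]
t 10.18 stand [  0.6  19.4 177.3] F(stand) [-2.33  1.3   9.96] w 54.2 yaw 9.69 ydir [ 0.007   0.0018 -1.    ]
t 10.22 stand [  0.6  19.5 177.3] F(stand) [-2.43  1.75  9.69] w 54.1 yaw 9.69 ydir [ 0.007   0.0019 -1.    ]
```

Run:
```python
import cv2
a=cv2.imread('pics/w9f.png')[105:160,170:240]
cv2.imwrite('pics/w9c.png',cv2.resize(a,None,fx=10,fy=10,interpolation=cv2.INTER_CUBIC))
```

```text
(no output)
```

View pics/w9c.png

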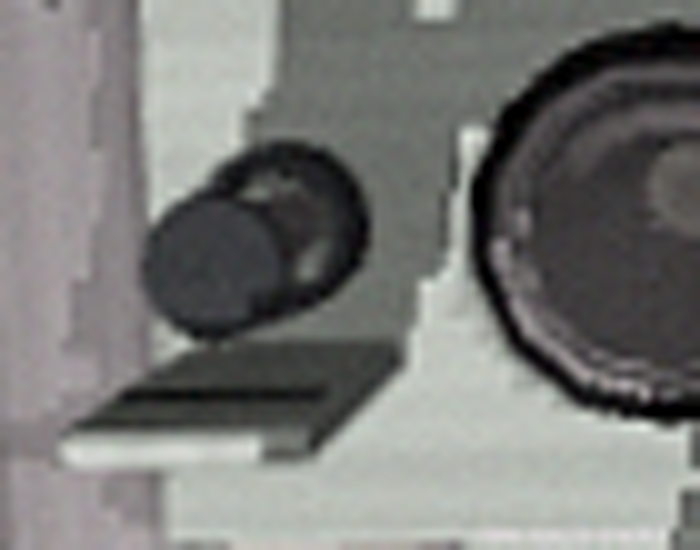

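servo_tool(motion="0 0 -0.004 0; 0 0 -0.004 0; 0 0 -0.003 0; 0 0 0 0; 0 0 0 0")

```text
clock: 10.85
ee_pos: [0.5359, -0.0203, 0.179]
ee_rot: [-0.702, -0.064, 0.058, 0.707]
wrist_force: [-2.7, 0.4, 7.8]
grip_width: 0.0544
```

Run:
```python
from h import *
s,T=rep()
im=optics.get_image('wrist'); cv2.imwrite('pics/w10.png',cv2.resize(im[60:330,120:390,::-1],None,fx=2.2,fy=2.2,interpolation=cv2.INTER_CUBIC))
rep()
```

```text
t 10.85 stand [  2.1  12.5 179. ] F(stand) [-2.56  0.87  7.81] w 54.4 yaw 9.91 ydir [ 0.0099  0.0063 -0.9999]
t 10.9 stand [  2.   12.6 179. ] F(stand) [-2.9   1.05  8.43] w 54.4 yaw 9.91 ydir [ 0.0098  0.0063 -0.9999]
```

View pics/w10.png

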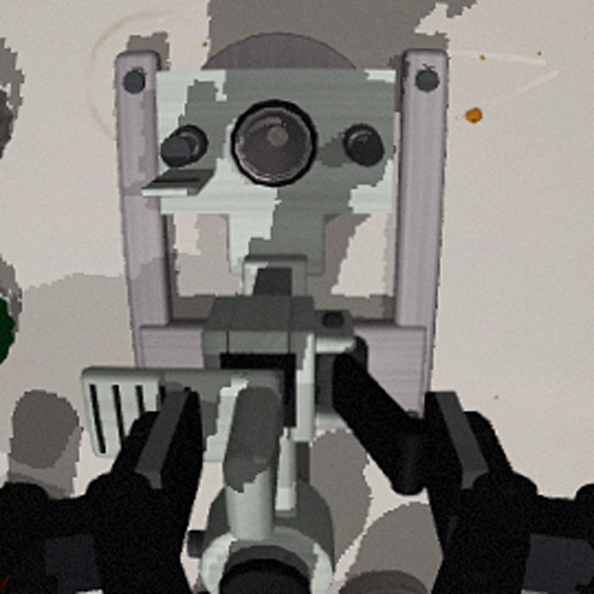

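servo_tool(motion="-0.001 0.0015 -0.003 0; -0.001 0.0015 -0.004 0; 0 0.001 -0.004 0; 0 0 0 0; 0 0 0 0")

```text
clock: 11.52
ee_pos: [0.5368, -0.0232, 0.1777]
ee_rot: [-0.699, -0.068, 0.059, 0.71]
wrist_force: [-2.8, -0.8, 8.9]
grip_width: 0.0542
```

Run:
```python
from h import *
s,T=rep()
```

```text
t 11.53 stand [  2.5   9.5 177.7] F(stand) [-2.9  -0.35  8.9 ] w 54.2 yaw 10.31 ydir [ 0.014   0.0149 -0.9998]
```

Pushing the lever sideways with the arm tilts the wrist. The centring is now right for closing on rib and lever, so I'll close the fingers in steps and lift slightly to cancel their forward swing.

servo_tool(motion="0 -0.0005 0 0; 0 -0.0005 0 0; 0 -0.0005 0 0; 0 0 0 0; 0 0 0 0", fingers=0.52)

```text
clock: 12.15
ee_pos: [0.5376, -0.0237, 0.1799]
ee_rot: [-0.699, -0.069, 0.058, 0.71]
wrist_force: [-1.1, 1.1, 3.6]
grip_width: 0.044
```

Run:
```python
from h import *
s,T=rep()
im=optics.get_image('wrist'); cv2.imwrite('pics/w11f.png',im[:,:,::-1]); cv2.imwrite('pics/w11.png',cv2.resize(im[60:330,120:390,::-1],None,fx=2.2,fy=2.2,interpolation=cv2.INTER_CUBIC))
rep()
```

```text
t 12.15 stand [  3.1   8.9 179.9] F(stand) [-0.88  1.22  3.55] w 44.0 yaw 10.3 ydir [ 0.0158  0.0141 -0.9998]
t 12.2 stand [  3.2   8.9 179.8] F(stand) [-0.65  1.24  3.95] w 44.4 yaw 10.3 ydir [ 0.0159  0.0141 -0.9998]
```

View pics/w11.png

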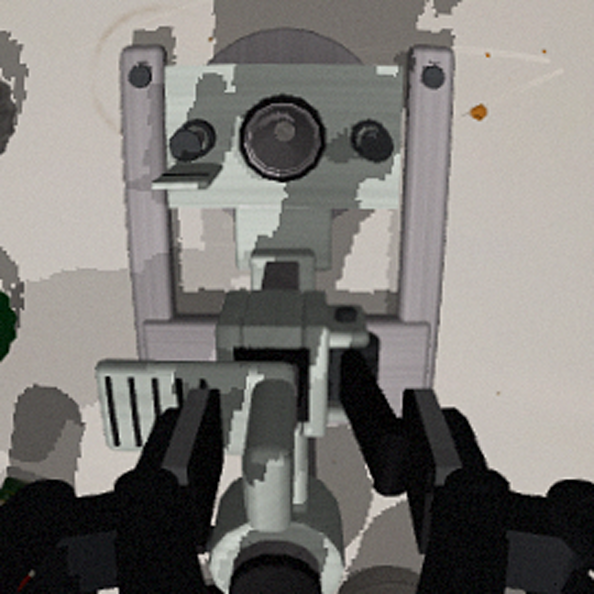

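Run:
```python
import cv2,numpy as np
b=cv2.imread('pics/w9f.png')[105:160,170:240]
a=cv2.imread('pics/w11f.png')[99:154,182:252]
cv2.imwrite('pics/w11c.png',cv2.resize(np.hstack([b,a]),None,fx=5.6,fy=5.6,interpolation=cv2.INTER_CUBIC))
```

```text
(no output)
```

View pics/w11c.png

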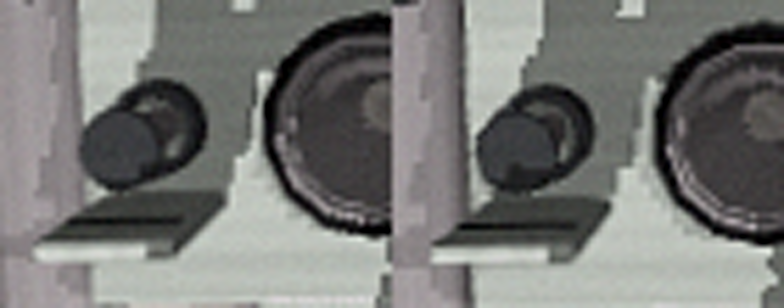

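servo_tool(motion="-0.0005 0 0 0; -0.0005 0 0 0; 0 0 0 0; 0 0 0 0; 0 0 0 0", fingers=0.42)

```text
clock: 12.82
ee_pos: [0.538, -0.0241, 0.1809]
ee_rot: [-0.699, -0.07, 0.057, 0.709]
wrist_force: [-0.2, 0.9, 4.9]
grip_width: 0.0362
```

Run:
```python
from h import *
s,T=rep()
im=optics.get_image('wrist'); cv2.imwrite('pics/w12f.png',im[:,:,::-1]); cv2.imwrite('pics/w12.png',cv2.resize(im[60:330,120:390,::-1],None,fx=2.2,fy=2.2,interpolation=cv2.INTER_CUBIC))
rep()
```

```text
t 12.82 stand [  3.5   8.4 180.9] F(stand) [-0.04  0.9   4.92] w 36.2 yaw 10.3 ydir [ 0.0189  0.0134 -0.9997]
t 12.88 stand [  3.5   8.4 180.9] F(stand) [-0.69  0.07  3.53] w 36.2 yaw 10.3 ydir [ 0.0189  0.0134 -0.9997]
```

View pics/w12.png

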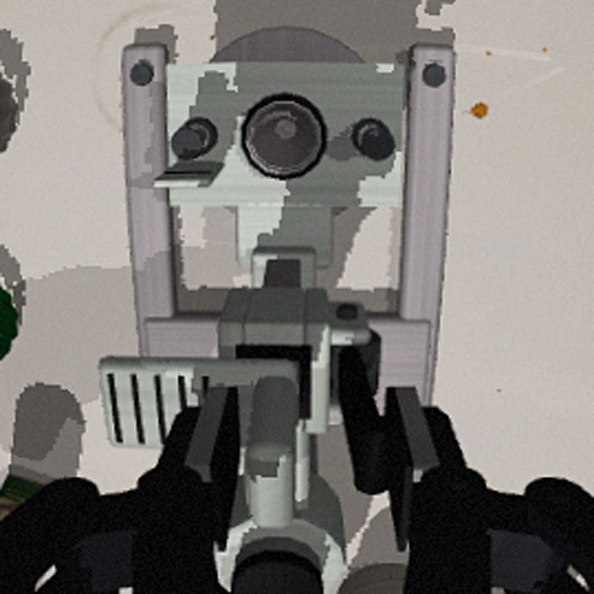

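servo_tool(motion="0 0.0005 0 0; 0 0 0.001 0; 0 0 0 0; 0 0 0 0; 0 0 0 0", fingers=0.33)

```text
clock: 13.5
ee_pos: [0.5383, -0.0236, 0.1815]
ee_rot: [-0.699, -0.07, 0.057, 0.709]
wrist_force: [-0.5, -0.2, 5.1]
grip_width: 0.0285
```

Run:
```python
from h import *
s,T=rep()
im=optics.get_image('wrist'); cv2.imwrite('pics/w13f.png',im[:,:,::-1]); cv2.imwrite('pics/w13.png',cv2.resize(im[60:330,120:390,::-1],None,fx=2.2,fy=2.2,interpolation=cv2.INTER_CUBIC))
im=optics.get_image('scene'); cv2.imwrite('pics/s13.png',cv2.resize(im[160:270,200:320,::-1],None,fx=5,fy=5,interpolation=cv2.INTER_CUBIC))
rep()
```

```text
t 13.5 stand [  3.9   8.9 181.5] F(stand) [-0.5  -0.07  5.13] w 28.5 yaw 10.29 ydir [ 0.0203  0.0128 -0.9997]
t 13.6 stand [  3.8   8.8 181.5] F(stand) [-1.43  0.26  5.07] w 28.3 yaw 10.29 ydir [ 0.0203  0.0128 -0.9997]
```

View pics/w13.png

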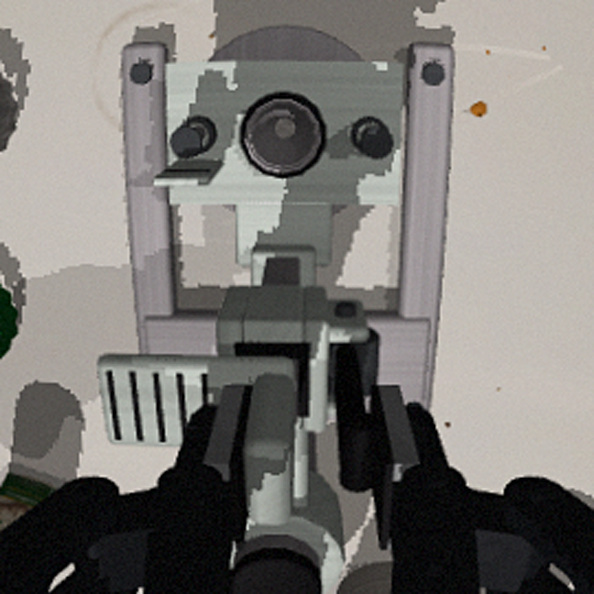

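View pics/s13.png

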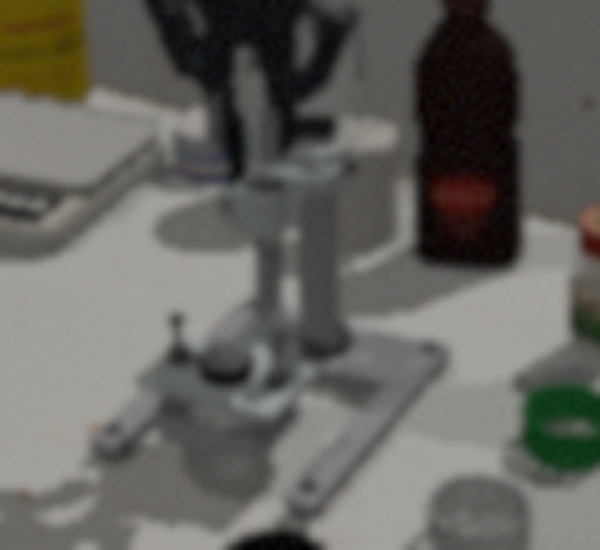

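servo_tool(motion="0 0 0.001 0; 0 0 0 0; 0 0 0 0; 0 0 0 0; 0 0 0 0", fingers=0.27)

```text
clock: 14.22
ee_pos: [0.5385, -0.0245, 0.1819]
ee_rot: [-0.7, -0.07, 0.055, 0.709]
wrist_force: [-0.2, -2.2, 4.4]
grip_width: 0.0251
```

Run:
```python
from h import *
s,T=rep()
im=optics.get_image('wrist'); cv2.imwrite('pics/w14f.png',im[:,:,::-1])
a=im[:,:,::-1]
b=cv2.imread('pics/w9f.png')
cv2.imwrite('pics/w14c.png',cv2.resize(np.hstack([b[105:160,170:240],a[97:152,182:252]]),None,fx=5.6,fy=5.6,interpolation=cv2.INTER_CUBIC))
cv2.imwrite('pics/w14.png',cv2.resize(a[180:300,200:330],None,fx=5,fy=5,interpolation=cv2.INTER_CUBIC))
rep()
```

```text
t 14.22 stand [  3.9   7.9 181.9] F(stand) [-0.57 -2.09  4.37] w 25.1 yaw 10.14 ydir [ 0.021   0.0111 -0.9997]
t 14.28 stand [  3.9   7.9 181.9] F(stand) [-0.48 -1.37  5.29] w 24.7 yaw 10.14 ydir [ 0.021   0.0111 -0.9997]
```

View pics/w14c.png

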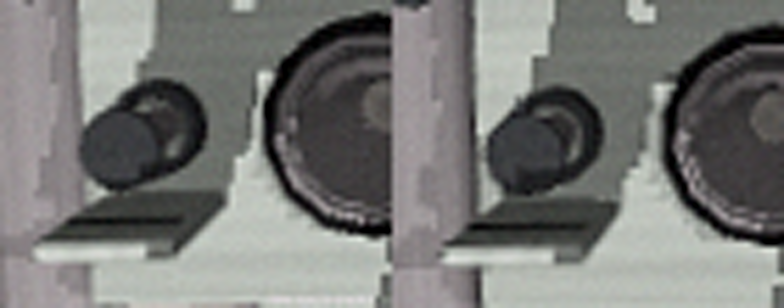

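View pics/w14.png

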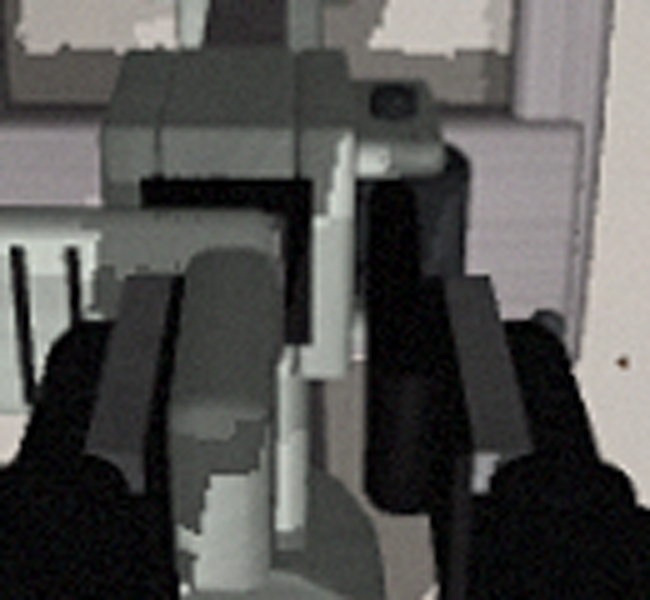

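Run:
```python
from h import *
s,T=rep()
a=cv2.imread('pics/w14f.png')
im=cv2.resize(a[180:300,200:330],None,fx=5,fy=5,interpolation=cv2.INTER_CUBIC)
q0=None
for nm,p in [('screwL',(-.079,.068,.014)),('screwR',(-.079,-.068,.014))]:
    print(nm,proj('wrist',(S@np.r_[p,1])[:3],T))
for th,c in((0,(0,255,0)),(.08,(0,255,255)),(.2,(255,0,255))):
  for x in(-.0085,.0085):
    for r,off in ((.053,-.003),(.053,.003),(.0485,.005)):
      p=(x,.02+r*np.sin(th)+off*np.cos(th),.152+r*np.cos(th)-off*np.sin(th))
      q=(proj('wrist',(S@np.r_[p,1])[:3],T)+.5-[200,180])*5-.5
      cv2.circle(im,tuple(np.int32(q)),3,c,-1)
for x in(-.011,.011):
  for y in(-.004,.006):
      q=(proj('wrist',(S@np.array([x,y,.215,1]))[:3],T)+.5-[200,180])*5-.5
      cv2.circle(im,tuple(np.int32(q)),3,(255,0,0),-1)
for x in(-.013,.013):
  for y in(-.022,.022):  # collar top ref
      q=(proj('wrist',(S@np.array([x,y,.165,1]))[:3],T)+.5-[200,180])*5-.5
      cv2.circle(im,tuple(np.int32(q)),3,(0,0,255),-1)
cv2.imwrite('pics/w14o.png',im)
```

```text
t 14.28 stand [  3.9   7.9 181.9] F(stand) [-0.48 -1.37  5.29] w 24.7 yaw 10.14 ydir [ 0.021   0.0111 -0.9997]
screwL [318.00737028  92.78083653]
screwR [186.84721344  92.93025266]
```

View pics/w14o.png

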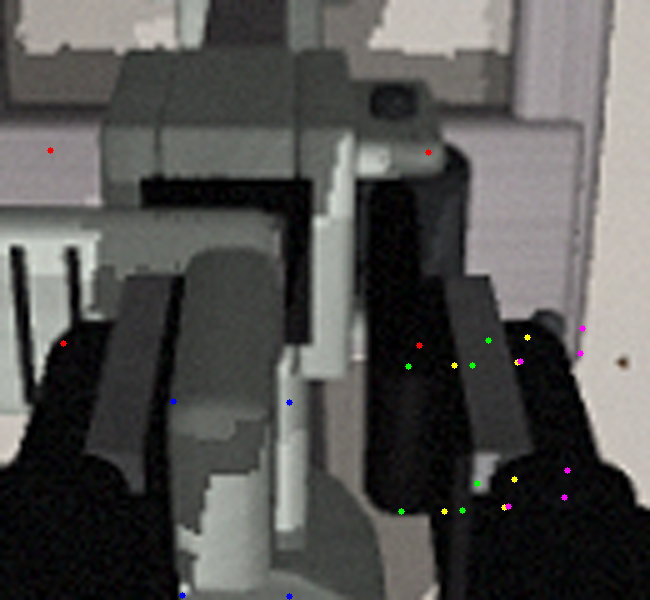

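Run:
```python
from h import *
s,T=rep()
def mk(pos,yd,yaw):
    y=np.array(yd)/np.linalg.norm(yd); x=np.array([np.cos(yaw),np.sin(yaw),0]); x-=x@y*y; x/=np.linalg.norm(x); z=np.cross(x,y)
    M=np.eye(4); M[:3,:3]=np.c_[x,y,z]; M[:3,3]=pos; return S@M
P={'w5':(mk([.0006,.0195,.2002],[.0017,-.0019,-1],np.radians(-.12)),(-6.7,4.1),.026),
'w9':(mk([.0007,.0195,.1772],[.007,.0018,-1],np.radians(-.11)),(-9.3,5.3),.048),
'w14':(T,(-6.3,2.3),.048)}
for n,(M,d,sl) in P.items():
  for zb in (.125,.14):
    f=lambda z: proj('wrist',(S@np.array([-.055,-.034,z,1]))[:3],M)
    g=(f(zb-sl+.01)-f(zb-sl))/10
    print(n,zb,'slope px/mm',g.round(3),'h mm',round(float(np.dot(d,g)/np.dot(g,g)),2))
```

```text
t 14.28 stand [  3.9   7.9 181.9] F(stand) [-0.48 -1.37  5.29] w 24.7 yaw 10.14 ydir [ 0.021   0.0111 -0.9997]
w5 0.125 slope px/mm [-0.263  0.142] h mm 26.21
w5 0.14 slope px/mm [-0.297  0.161] h mm 23.22
w9 0.125 slope px/mm [-0.264  0.147] h mm 35.46
w9 0.14 slope px/mm [-0.297  0.167] h mm 31.38
w14 0.125 slope px/mm [-0.197  0.134] h mm 27.3
w14 0.14 slope px/mm [-0.222  0.152] h mm 24.12
```

Run:
```python
from h import *
from workcell import manip
for i in range(4):
    im=optics.get_image('wrist' if i%2 else 'scene'); s,T=rep()
if s['wrist_force'][2]>2.5 and .02<s['grip_width']<.03 and .176<s['ee_pos'][2]<.185:
    print(manip.job_done()); rep()
```

```text
t 14.32 stand [  3.9   7.9 181.9] F(stand) [-0.79 -0.99  4.43] w 24.3 yaw 10.14 ydir [ 0.021   0.0112 -0.9997]
t 14.38 stand [  3.9   7.9 181.9] F(stand) [-0.4  -0.21  3.61] w 24.7 yaw 10.14 ydir [ 0.0211  0.0111 -0.9997]
t 14.43 stand [  3.9   7.9 181.9] F(stand) [ 0.11 -2.55  4.89] w 24.8 yaw 10.15 ydir [ 0.021   0.0112 -0.9997]
t 14.47 stand [  3.9   7.9 181.9] F(stand) [-0.35 -0.66  3.84] w 24.7 yaw 10.14 ydir [ 0.0211  0.0112 -0.9997]
the job is handed in; nothing more can be done
None
the job is handed in; nothing more can be done
```

The job is handed in at 14.5 s, with the slide still held, the foot at about its mark and the lever shut. The interface gives no verdict.

**What I did:** The mould under the nozzle is the tart dish. I put one fingertip on the thumb plate and the other finger outside the open lever, then pushed down. The foot touched the dish at about 42 mm of slide travel. I went on to about 9.6 N, the force expected at the mark. I then closed the fingers on rib and lever in steps, lifting slightly each time to cancel their forward swing.

**Last checks:**
- **Lever:** the wrist image shows it upright and gripped. It lines up with the projected closed position, and the fingers stalled at about 25 mm.
- **Foot:** I put it at about 5.5 to 7 mm, from force and fingertip height. The pin-head images are only good to about ±2 mm; the last rough readings gave 7.5 to 8 mm, but an earlier set gave lower values.
- **Hold:** the arm was steady, pressing down with about 4 N. That fell from 9.6 N as the cam took hold of the leg.
- **Moulds and bystanders:** none looked moved in the last wrist and scene pictures I viewed, though I did not measure them.

**What disagreed:**
- **Finger width:** the closed width of 25 mm is less than the 29 mm I expected from the geometry.
- **Sideways push:** my first try, closing the lever by moving the arm sideways, tilted the wrist by about 1° and moved the foot by up to 2 mm. I gave that up for closing the fingers.

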